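Find the warped hatch board by rocking it and weigh it down

ROBOT

A 6-joint arm with a two-finger parallel gripper is mounted at the origin on the work surface. World frame = base frame: x ahead of the robot, y to its left, z up, the work surface at z = 0. Lengths are in m, angles in degrees, forces in N, time in s.
With the tool pointing down it reaches from about 0.375 to 0.9 m from the base axis. Payload 3.1 kg.
Tool frame: the origin (TCP) lies midway between the tips of the shut fingers; the grasp point (between the pads) lies bot.hold_point_z behind it (bot.hold_point_z is the distance from the TCP to the grasp point, in m); z points along the fingers, y is the direction in which the jaws open and shut (so a half turn about z gives the same grasp; the last joint's range is limited). The gripper opens to 87 mm and grips with 3 to 60 N. Pads are 19 mm wide; open, the fingers measure 117 mm over their backs; the gripper's body (75 mm by 190 mm) begins 51 mm behind the grasp point.
Start: joints at [54.689, 30.224, 82.088, -0, 67.689, -10.227], TCP at [0.265, 0.566, 0.223] pointing down, gripper open.
Joint ranges: [-176.69, 176.69], [-43.24, 126.21], [12.49, 139.97], [-82, 262], [0, 151.66], [-163.58, 163.58]. Speed limits (degrees/s): [159.86, 159.86, 180, 180, 180, 180].

INTERFACE

Orientations are given as a 3x3 rotation matrix whose columns are the frame's x, y, z axes.
In Python, from rig import bot, vision, hand_in gives the robot as it stands. The module is installed in compiled form; this text tells all that it offers.
- The arm moves only by the shell command python3 -m handwheel 'ROWS'. ROWS is JSON, a list of rows, each an object of numbers: "hand": the gripper's target within -1 to 1 (fully open at 1, half-way at 0, shut at -1); "dx", "dy", "dz": the shift along the world's x, y, z in cm; "wx", "wy", "wz": the turn, a rotation vector about the world's x, y, z in rad. In form: [{"hand": .., "dx": .., "dy": .., "dz": .., "wx": .., "wy": .., "wz": ..}, ...]. A call has 1 to 10 rows; each row shifts and turns the commanded pose from where the row before left it; what a row does not reach is not made up. A row lasts 1/10 s, in which the tool goes at most 50 mm and 8.59 degrees, less where a joint would pass 70% of its speed; a pose out of reach is approached as far as the arm can. A call with a gripper value outside its range is refused whole. The fingers move at their own pace and stop on an object; the grip force is fixed at half the most. Time passes only in rows, so rows that do not move let the fingers close. It gives the time, the measured TCP pose, the force and the opening at its end, in the units of the state.
- bot.read_state(): the state, without advancing time (a new reading comes with each control period).
- vision.capture(name): name is "side" or "top" or "wrist"; returns (picture, depth): 480x640x3 uint8, red, green, blue; 480x640 float32, m along the optical axis (not along the pixel's ray), 0 where there is no reading.
- vision.get_calibration(name): a dict with "fx", "fy", "cx", "cy" (pixels), "rvec" (rotation vector, rad) and "tvec" (3), from world to camera coordinates, as OpenCV has them. Camera axes: x right, y down, z forward; pixel columns grow to the right and rows downward; lengths in m; the calibration is good to about 2 mm. A picture is of the moment at which its call begins: read the wrist's pose just before it. get_calibration takes no time and is no camera call; for the wrist camera it gives the pose at the moment of the call.
- hand_in(): hands the job in, once; it reports no verdict.
The state is a dict: "time_s": time; "joint_positions": joint angles; "qvel": joint speeds; "tau": joint torques, N m; "position": TCP position; "tcp_rot": TCP orientation; "force": force on the tool from outside, world axes, zero at the start; "moment": the same for the moment, N m; "opening": opening from 0.0 (shut) to 1.0 (fully open).
Only numpy, scipy, OpenCV 4.12 (cv2) and the standard library are available. Lean on these libraries where they do the work, as an engineer would, in place of code of your own. Each camera call takes 0.05 s, during which the arm holds its last target.

TASK

One of the three hatch boards of the dice drum lying on the marble slab is warped. With a fingertip press lightly on the ends of the boards, one after the other, until you have made the warped one rock on the slab; then stand the brass weight upright on the end that gave, without dropping it, and leave it there so that the board stays tipped down under it. Keep all three boards in their places on the slab and leave everything else where it is.

Things in the scene. Friction and masses are not known exactly. Their poses are not given: they have to be found in the camera images.
- board_a_mid (a point): One of three look-alike brown hatch boards, loose, 0.22 kg: plank 120 x 64 mm (its x, y), flat top 20 mm above the underside, on two low battens under the ends; on its centre a pull 26 x 20 mm (x, y) and 22 mm tall (top 42 mm above the underside). Point: on the vertical centre line, 21 mm above the underside. Lies level at rest. For how the warped one feels see slab_top.
- board_b_mid (a point): One of three look-alike brown hatch boards, loose, 0.22 kg: plank 120 x 64 mm (its x, y), flat top 20 mm above the underside, on two low battens under the ends; on its centre a pull 26 x 20 mm (x, y) and 22 mm tall (top 42 mm above the underside). Point: on the vertical centre line, 21 mm above the underside. Lies level at rest. For how the warped one feels see slab_top.
- board_c_mid (a point): One of three look-alike brown hatch boards, loose, 0.22 kg: plank 120 x 64 mm (its x, y), flat top 20 mm above the underside, on two low battens under the ends; on its centre a pull 26 x 20 mm (x, y) and 22 mm tall (top 42 mm above the underside). Point: on the vertical centre line, 21 mm above the underside. Lies level at rest. For how the warped one feels see slab_top.
- slab: Flat marble slab used as surface plate, 170 x 450 x 30 mm (x, y, z), fixed; origin at the centre of its underside. The three boards lie on it in a row along its y, about 140 mm apart, in any order, turned any way.
- slab_top (a point): Centre of the slab's top face. On it, the warped board tips about 0.1 rad when ONE of its ends is pressed with some 5 N, 48 mm from its centre along its x (the end's middle sinks 2 mm, one corner 5 mm); it falls back level when let go, and its other end does not give. Flat boards give at neither end.
- weight_mid (a point): Loose brass weight, 0.38 kg, round and upright: body 32 mm across and 44 mm tall, then a narrow neck and a 24 mm knob, 62 mm tall in all. Point: on its axis, half-way up (31 mm above its underside). Standing with its axis in the middle of the end that gives, about 40 mm from the board's centre along its x, it is heavy enough to hold the board tipped.
- die_mid (a point): Bystander: loose bone-coloured die, 22 mm cube; point at its centre.
- die2_mid (a point): Bystander: second such die, 22 mm; point at its centre.
- token: Bystander: loose polished horn disc, 38 mm across, 7 mm high; origin under its centre.
- cart_mid (a point): Bystander: loose tin figurine of a cart, about 88 x 40 x 32 mm with its drawbar towards -x; point in the middle of its body, half-way up.
- jar: Bystander: loose earthenware jar with cork lid, 70 mm across, about 90 mm tall; origin under its centre.

How it is judged:
By the outcome, as a careful person would: the job done as asked, in the order asked, and still so for the second after the job is handed in, with the robot touching nothing.
It also fails if it takes over 72 s, if anything falls off the work surface, if the arm or the gripper's body presses on something with over 40 N, if the wrist force passes 120 N, or if a joint passes its speed limit or range.

## Working session

There is one attempt and no reset: what is moved stays moved. The work goes in short steps, Python scripts to look and compute and a shell command to move; the robot and the scene stay as the last step left them, time stands still between calls to the robot, and variables do not carry over. Pictures are saved under pics/ and viewed, and the job is handed in when it is done.

```bash
mkdir -p pics; cat > h.py <<'E'
import numpy as np, cv2
from rig import bot, vision
def cap(n,f):
    c=vision.get_calibration(n); p,d=vision.capture(n)
    cv2.imwrite('pics/'+f+'.png',p[:,:,::-1]); np.savez('/tmp/'+f,p=p,d=d,**{k:np.array(v) for k,v in c.items()}); return p,d,c
def world(c,d):
    R,_=cv2.Rodrigues(np.array(c['rvec'],float)); t=np.array(c['tvec'],float).ravel()
    v,u=np.mgrid[0:480,0:640]
    P=np.stack([(u-c['cx'])/c['fx']*d,(v-c['cy'])/c['fy']*d,d],-1)
    W=(P-t)@R; W[d<=0]=np.nan
    return W
E
python3 - <<'E'
from h import *
s=bot.read_state(); print(s['time_s'],s['position'],s['tcp_rot'],s['force'],s['opening'],bot.hold_point_z)
for n in('top','side'):
    p,d,c=cap(n,n+'0'); print(c)
E
```

```text
0.0 [0.26448854 0.56546854 0.2215723 ] [[-9.05700847e-01  4.23915570e-01 -1.25073168e-03]
 [ 4.23917229e-01  9.05699272e-01 -1.73547489e-03]
 [ 3.97091948e-04 -2.10202779e-03 -9.99997712e-01]] [-0.42248781 -0.61592021 -0.86455578] 1.001225574077344 0.0187
{'fx': 573.2546745512984, 'fy': 573.2546745512984, 'cx': 319.74127796895823, 'cy': 238.2385362556568, 'rvec': array([ 2.16120047, -2.13951931,  0.09311232]), 'tvec': array([0.06067276, 0.57485947, 0.94095367])}
{'fx': 548.8131442452463, 'fy': 548.8131442452463, 'cx': 323.2734855851598, 'cy': 239.32308548443805, 'rvec': array([ 2.28838228, -0.42892047,  0.19011296]), 'tvec': array([-0.49916628,  0.20479539,  0.75625361])}
```

View pics/top0.png

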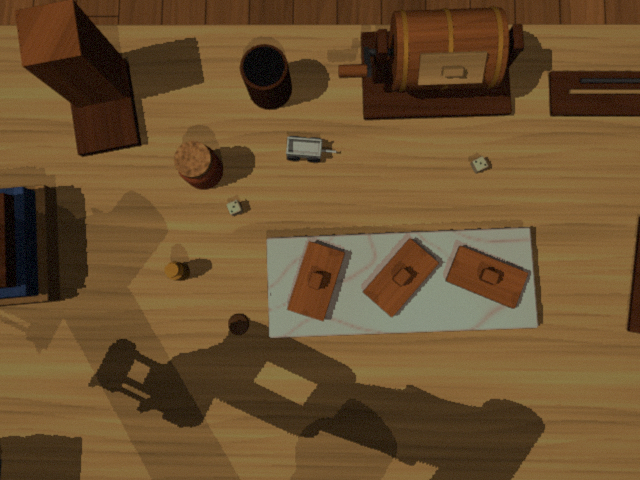

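View pics/side0.png

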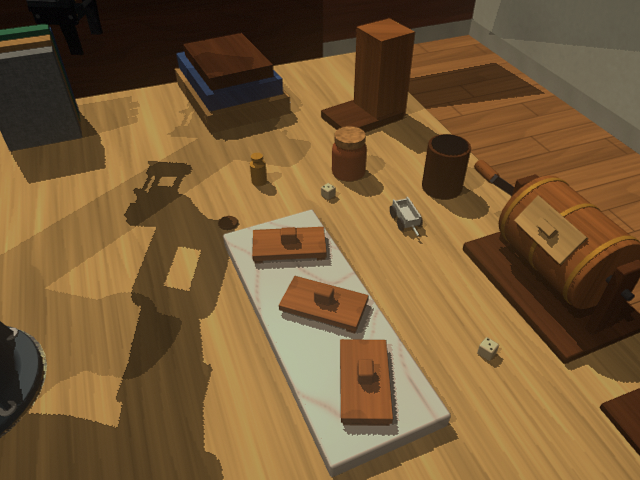

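The top view shows the three boards at about (317,280), (401,277) and (488,276) on the slab, with the weight at (177,270) and the token at (239,324). Next I'll measure them.

```bash
python3 - <<'E'
from h import *
for n in('top0','side0'):
    z=np.load(f'/tmp/{n}.npz'); W=world(z,z['d']); X=W.reshape(-1,3)
    reg=lambda x0,x1,y0,y1,z0,z1:(W[...,0]>x0)&(W[...,0]<x1)&(W[...,1]>y0)&(W[...,1]<y1)&(W[...,2]>z0)&(W[...,2]<z1)
    if n=='top0':
        for u,v in[(317,280),(401,277),(488,276),(177,270),(239,324),(280,325),(525,240)]: print(u,v,W[v,u].round(4))
    m=reg(0.2,0.9,-0.5,0.5,0.044,0.056).astype(np.uint8)
    k,l,st,ce=cv2.connectedComponentsWithStats(m)
    for i in range(1,k):
        if st[i,4]<300: continue
        P=W[l==i]; r=cv2.minAreaRect((P[:,:2]*1000).astype(np.float32)); print(n,st[i],'c',np.round(r[0],1),np.round(r[1],1),round(r[2],1),'z',np.median(P[:,2]).round(4), np.polyfit)if 0 else print(n,st[i,:2],st[i,4],'c',np.round(r[0],1),np.round(r[1],1),round(r[2],1),'z',np.median(P[:,2]).round(4))
    m=reg(0.2,0.9,-0.5,0.6,0.058,0.08).astype(np.uint8)
    k,l,st,ce=cv2.connectedComponentsWithStats(m)
    for i in range(1,k):
        if st[i,4]<40: continue
        P=W[l==i]; r=cv2.minAreaRect((P[:,:2]*1000).astype(np.float32)); print('hi',st[i,:2],st[i,4],'c',np.round(r[0],1),np.round(r[1],1),round(r[2],1),'z',np.median(P[:,2]).round(4))
E
```

```text
317 280 [0.5017 0.069  0.0743]
401 277 [ 0.5079 -0.0663  0.074 ]
488 276 [ 0.511  -0.2058  0.0724]
177 270 [0.516  0.2998 0.0651]
239 324 [0.4272 0.2051 0.0042]
280 325 [0.4275 0.1314 0.0327]
525 240 [ 0.5745 -0.2801  0.0307]
top0 [363 238] 2598 c [508.9 -68.1] [ 64.1 120.3] 49.2 z 0.05
top0 [287 241] 2582 c [501.5  72.3] [ 64. 120.] 73.0 z 0.0502
top0 [446 246] 2639 c [ 511.1 -209.6] [120.5  64.6] 68.0 z 0.0499
hi [61 45] 478 c [835.8 446.6] [ 59.3 117.3] 52.1 z 0.0697
hi [373  57] 66 c [863.5 -24. ] [33.2 12.9] 29.0 z 0.0677
hi [389  56] 44 c [855.6 -50.3] [56.7  1.1] 2.3 z 0.0704
hi [245  74] 215 c [825.3 154.4] [31.  77.2] 15.3 z 0.0693
hi [178 146] 305 c [688. 267.] [45.4 67.1] 44.6 z 0.0651
hi [ 21 187] 748 c [560.6 546.9] [179.8  13.8] 2.2 z 0.069
hi [164 263] 165 c [516.9 310.4] [21.8 23.7] 1.4 z 0.0624
hi [392 268] 207 c [508.7 -67.9] [20.2 26. ] 48.6 z 0.0716
hi [479 269] 226 c [ 511.2 -209.4] [26.7 20.8] 67.4 z 0.0714
hi [308 272] 198 c [501.3  72.4] [19.9 25.7] 73.2 z 0.0716
side0 [252 227] 1819 c [501.4  69. ] [ 68.4 120.7] 73.6 z 0.048
side0 [279 276] 2506 c [508.9 -70.8] [ 67.1 120.3] 48.8 z 0.0481
side0 [340 339] 3620 c [ 510.8 -212.4] [122.   64.1] 67.8 z 0.0482
hi [198  79] 761 c [551.9 547.6] [ 64.5 190.5] 77.9 z 0.0691
hi [354  79] 450 c [836.  444.3] [ 59.1 118. ] 51.0 z 0.069
hi [333 140] 345 c [692.1 259. ] [39.6 65.6] 67.7 z 0.0661
hi [251 153] 69 c [516.5 307.9] [22.  24.2] 19.9 z 0.06
hi [426 154] 416 c [836.  140.3] [40.1 79.1] 52.5 z 0.0693
hi [281 227] 198 c [501.5  68.8] [21.4 25.4] 75.0 z 0.0691
hi [500 231] 481 c [ 826.7 -148.8] [ 58.4 175.3] 19.2 z 0.0721
hi [314 284] 274 c [508.5 -71.4] [20.8 25.9] 48.7 z 0.0693
hi [595 300] 270 c [ 875.3 -248.7] [14.8 40.4] 68.6 z 0.0689
hi [358 359] 342 c [ 511.  -212.1] [28.1 19.5] 66.7 z 0.0695
```

```bash
python3 -m handwheel '[{"hand":-1,"dx":1.6,"dy":-4.1,"dz":-0.5},{"hand":-1,"dx":1.6,"dy":-4.1,"dz":-0.5},{"hand":-1,"dx":1.6,"dy":-4.1,"dz":-0.5},{"hand":-1,"dx":1.6,"dy":-4.1,"dz":-0.5},{"hand":-1,"dx":1.6,"dy":-4.1,"dz":-0.5},{"hand":-1,"dx":1.6,"dy":-4.1,"dz":-0.5},{"hand":-1,"dx":1.6,"dy":-4.1,"dz":-0.5},{"hand":-1,"dx":1.6,"dy":-4.1,"dz":-0.5},{"hand":-1,"dx":1.6,"dy":-4.1,"dz":-0.5},{"hand":-1,"dx":1.6,"dy":-4.1,"dz":-0.5}]'
python3 -m handwheel '[{"hand":-1,"dx":1.6,"dy":-4.4,"dz":-0.5,"wx":-0.1},{"hand":-1,"dx":1.6,"dy":-4.4,"dz":-0.5,"wx":-0.1},{"hand":-1,"wx":-0.1},{"hand":-1}]'
python3 - <<'E'
from h import *
for n in('wrist','side'): cap(n,n+'1')
s=bot.read_state(); print(s['time_s'],s['position'],s['tcp_rot'],s['force'],s['opening'])
E
```

```text
0.2 [0.2646737  0.56570494 0.22193066] [[-9.05691629e-01  4.23936445e-01 -7.50516453e-04]
 [ 4.23937058e-01  9.05690973e-01 -1.11035612e-03]
 [ 2.09015551e-04 -1.32381198e-03 -9.99999102e-01]] [-1.04386669 -0.38928882 -0.25746238] 0.9988495337340653invalid input
invalid input
```

```bash
python3 -m handwheel '[{"hand":-1,"dx":1.6,"dy":-4.1,"dz":-0.5,"wx":0,"wy":0,"wz":0},{"hand":-1,"dx":1.6,"dy":-4.1,"dz":-0.5,"wx":0,"wy":0,"wz":0},{"hand":-1,"dx":1.6,"dy":-4.1,"dz":-0.5,"wx":0,"wy":0,"wz":0},{"hand":-1,"dx":1.6,"dy":-4.1,"dz":-0.5,"wx":0,"wy":0,"wz":0},{"hand":-1,"dx":1.6,"dy":-4.1,"dz":-0.5,"wx":0,"wy":0,"wz":0},{"hand":-1,"dx":1.6,"dy":-4.1,"dz":-0.5,"wx":0,"wy":0,"wz":0},{"hand":-1,"dx":1.6,"dy":-4.1,"dz":-0.5,"wx":0,"wy":0,"wz":0},{"hand":-1,"dx":1.6,"dy":-4.1,"dz":-0.5,"wx":0,"wy":0,"wz":0},{"hand":-1,"dx":1.6,"dy":-4.1,"dz":-0.5,"wx":0,"wy":0,"wz":0},{"hand":-1,"dx":1.6,"dy":-4.1,"dz":-0.5,"wx":0,"wy":0,"wz":0}]'

```

```text
time_s: 1.2
position: [0.4254, 0.1544, 0.1725]
tcp_rot: [[-0.906, 0.424, 0.001], [0.424, 0.906, 0.0], [-0.0, 0.0, -1.0]]
force: [0.8, 0.6, -0.4]
opening: 0.172
```

```bash
python3 -m handwheel '[{"hand":-1,"dx":1.1,"dy":-2.9,"dz":-2,"wx":-0.1,"wy":0,"wz":0},{"hand":-1,"dx":1.1,"dy":-2.9,"dz":-2,"wx":-0.1,"wy":0,"wz":0},{"hand":-1,"dx":1.0,"dy":-2.85,"dz":-1.5,"wx":-0.1,"wy":0,"wz":0},{"hand":-1,"dx":0,"dy":0,"dz":0,"wx":0,"wy":0,"wz":0},{"hand":-1,"dx":0,"dy":0,"dz":0,"wx":0,"wy":0,"wz":0}]'
python3 - <<'E'
from h import *
for n in('wrist','side'): cap(n,n+'1')
E
```

```text
time_s: 1.7
position: [0.4564, 0.0701, 0.1172]
tcp_rot: [[-0.906, 0.424, -0.002], [0.406, 0.866, -0.294], [-0.123, -0.267, -0.956]]
force: [0.3, 0.0, 1.1]
opening: 0.009
```

View pics/side1.png

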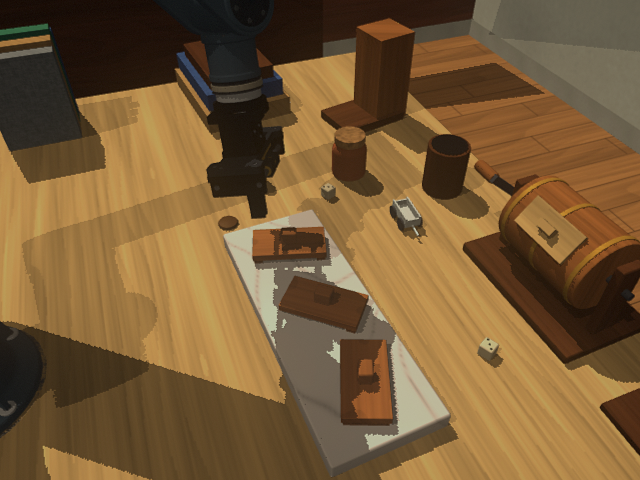

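View pics/wrist1.png

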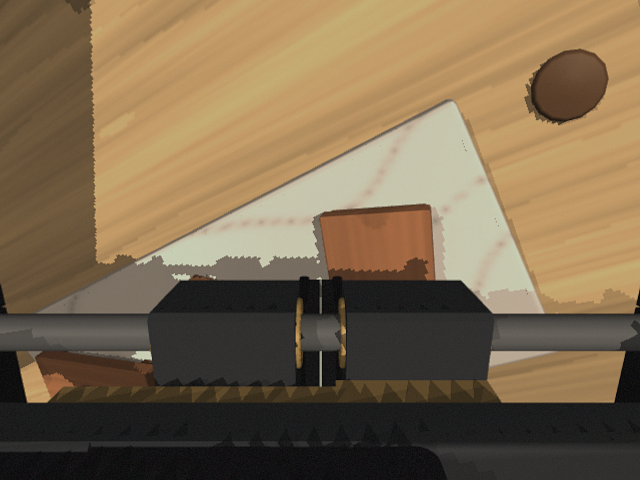

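```bash
python3 - <<'E'
from h import *
s=bot.read_state(); R=np.array(s['tcp_rot']);p=np.array(s['position']); print(p)
for n in('wrist1','side1'):
    z=np.load(f'/tmp/{n}.npz'); W=world(z,z['d']); T=(W-p)@R*1000
    m=(np.abs(T[...,0])<25)&(np.abs(T[...,1])<45)&(T[...,2]>-60)&(T[...,2]<8)
    Q=T[m]; print(n,len(Q))
    for a in range(-60,8,6):
        q=Q[(Q[:,2]>=a)&(Q[:,2]<a+6)]
        if len(q)>5: print(a,len(q),np.percentile(q[:,:2],[2,98],axis=0).round(1).tolist())
E
```

```text
[0.45674907 0.07021207 0.11818579]
wrist1 2411
-60 64 [[-1.3, -5.5], [8.0, 4.6]]
-54 1032 [[-8.0, -5.4], [4.4, 4.5]]
-42 9 [[11.7, -6.2], [12.5, 5.2]]
-36 142 [[10.1, -6.7], [12.2, 5.7]]
-30 275 [[7.6, -6.8], [12.2, 6.0]]
-24 243 [[10.1, -8.3], [12.4, 7.3]]
-18 235 [[10.0, -8.4], [12.3, 7.5]]
-12 222 [[10.1, -8.9], [12.4, 7.8]]
-6 183 [[10.1, -9.2], [12.5, 8.2]]
side1 397
-42 22 [[-11.2, -15.8], [7.7, -12.1]]
-36 51 [[-11.0, -14.4], [10.7, -8.1]]
-30 58 [[-11.5, -13.7], [9.5, 5.8]]
-24 61 [[-11.7, -12.1], [10.4, 7.2]]
-18 61 [[-11.3, -11.4], [9.9, 6.0]]
-12 62 [[-11.3, -11.6], [9.7, 6.5]]
-6 61 [[-11.4, -12.1], [10.5, 6.8]]
0 21 [[-11.0, -10.4], [10.8, 7.4]]
```

```bash
python3 -m handwheel '[{"hand":-1,"dx":0.4,"dy":0.2,"dz":-2.5,"wx":0,"wy":0,"wz":0},{"hand":-1,"dx":0,"dy":0,"dz":-2.5,"wx":0,"wy":0,"wz":0},{"hand":-1,"dx":0,"dy":0,"dz":-0.8,"wx":0,"wy":0,"wz":0},{"hand":-1,"dx":0,"dy":0,"dz":0,"wx":0,"wy":0,"wz":0},{"hand":-1,"dx":0,"dy":0,"dz":0,"wx":0,"wy":0,"wz":0}]'
python3 -m handwheel '[{"hand":-1,"dx":0,"dy":0,"dz":-0.2,"wx":0,"wy":0,"wz":0},{"hand":-1,"dx":0,"dy":0,"dz":-0.2,"wx":0,"wy":0,"wz":0},{"hand":-1,"dx":0,"dy":0,"dz":0,"wx":0,"wy":0,"wz":0}]'
```

```text
time_s: 2.3
position: [0.4612, 0.0718, 0.0605]
tcp_rot: [[-0.906, 0.424, 0.001], [0.405, 0.865, -0.295], [-0.126, -0.267, -0.955]]
force: [0.9, -0.7, 0.1]
opening: 0.008
time_s: 2.6
position: [0.4611, 0.0716, 0.0559]
tcp_rot: [[-0.906, 0.424, 0.001], [0.405, 0.865, -0.295], [-0.126, -0.267, -0.955]]
force: [0.5, 0.6, 0.2]
opening: 0.009
```

```bash
python3 -m handwheel '[{"hand":-1,"dx":0,"dy":0,"dz":-0.1,"wx":0,"wy":0,"wz":0},{"hand":-1,"dx":0,"dy":0,"dz":0,"wx":0,"wy":0,"wz":0}]'
python3 -m handwheel '[{"hand":-1,"dx":0,"dy":0,"dz":-0.1,"wx":0,"wy":0,"wz":0},{"hand":-1,"dx":0,"dy":0,"dz":0,"wx":0,"wy":0,"wz":0}]'
python3 -m handwheel '[{"hand":-1,"dx":0,"dy":0,"dz":-0.05,"wx":0,"wy":0,"wz":0},{"hand":-1,"dx":0,"dy":0,"dz":0,"wx":0,"wy":0,"wz":0}]'
```

```text
time_s: 2.8
position: [0.4609, 0.0716, 0.0546]
tcp_rot: [[-0.906, 0.424, -0.0], [0.405, 0.865, -0.295], [-0.125, -0.268, -0.955]]
force: [0.4, -0.6, -0.7]
opening: 0.003
time_s: 3.0
position: [0.461, 0.0716, 0.0535]
tcp_rot: [[-0.906, 0.424, -0.0], [0.405, 0.865, -0.296], [-0.125, -0.268, -0.955]]
force: [0.8, 0.6, 0.7]
opening: 0.005
time_s: 3.2
position: [0.461, 0.0715, 0.0531]
tcp_rot: [[-0.906, 0.424, 0.0], [0.405, 0.865, -0.296], [-0.125, -0.268, -0.955]]
force: [-0.5, 0.4, 1.5]
opening: 0.008
```

```bash
python3 -m handwheel '[{"hand":-1,"dx":0,"dy":0,"dz":-0.05,"wx":0,"wy":0,"wz":0},{"hand":-1,"dx":0,"dy":0,"dz":0,"wx":0,"wy":0,"wz":0}]'
python3 -m handwheel '[{"hand":-1,"dx":0,"dy":0,"dz":-0.05,"wx":0,"wy":0,"wz":0},{"hand":-1,"dx":0,"dy":0,"dz":0,"wx":0,"wy":0,"wz":0}]'
```

```text
time_s: 3.4
position: [0.4611, 0.0715, 0.0529]
tcp_rot: [[-0.906, 0.424, 0.0], [0.405, 0.865, -0.296], [-0.126, -0.268, -0.955]]
force: [-0.4, 1.1, 4.8]
opening: 0.002
time_s: 3.6
position: [0.4611, 0.0715, 0.0527]
tcp_rot: [[-0.906, 0.424, 0.001], [0.405, 0.865, -0.296], [-0.126, -0.268, -0.955]]
force: [-1.2, 0.2, 7.6]
opening: 0.004
```

```bash
cat >> h.py <<'E'
B={1:((.5014,.0707),163.0),2:((.5089,-.0695),139.0),3:((.511,-.211),68.0)}
def tilt(n,tag,b):
    p,d,c=cap(n,tag); W=world(c,d); (cx,cy),a=B[b]; a=np.radians(a)
    if n=='top': cy+=.0017
    else: cy-=.0017
    ex=np.array([np.cos(a),np.sin(a)]); ey=np.array([-ex[1],ex[0]])
    D=W[...,:2]-[cx,cy]; X=D@ex; Y=D@ey
    m=(np.abs(X)<.056)&(np.abs(Y)<.028)&~((np.abs(X)<.018)&(np.abs(Y)<.015))&(np.abs(W[...,2]-.05)<.010)
    A=np.c_[X[m],Y[m],np.ones(m.sum())]; z=W[...,2][m]
    k=np.ones(len(z),bool)
    for _ in range(4):
        s=np.linalg.lstsq(A[k],z[k],rcond=None)[0]; r=np.abs(A@s-z); k=r<max(.0015,2*np.median(r))
    print(n,b,'npx',k.sum(),'dz/dx %.3f dz/dy %.3f z0 %.4f'%tuple(s))
E
python3 - <<'E'
from h import *
for n in('top','side'):
    for b in(1,):tilt(n,n+'p1',b)
E
```

```text
top 1 npx 828 dz/dx -0.004 dz/dy 0.008 z0 0.0501
side 1 npx 791 dz/dx -0.003 dz/dy 0.005 z0 0.0481
```

```bash
python3 -m handwheel '[{"hand":-1,"dx":0,"dy":0,"dz":1.5,"wx":0,"wy":0,"wz":0},{"hand":-1,"dx":1.5,"dy":-0.5,"dz":4,"wx":0,"wy":0,"wz":0},{"hand":-1,"dx":4,"dy":-1.2,"dz":0,"wx":0,"wy":0,"wz":0},{"hand":-1,"dx":3.7,"dy":-1.1,"dz":-2.5,"wx":0,"wy":0,"wz":0},{"hand":-1,"dx":0,"dy":0,"dz":-2.3,"wx":0,"wy":0,"wz":0},{"hand":-1,"dx":0,"dy":0,"dz":0,"wx":0,"wy":0,"wz":0},{"hand":-1,"dx":0,"dy":0,"dz":0,"wx":0,"wy":0,"wz":0}]'
```

```text
time_s: 4.4
position: [0.5513, 0.0435, 0.0585]
tcp_rot: [[-0.906, 0.423, -0.003], [0.405, 0.865, -0.296], [-0.122, -0.269, -0.955]]
force: [-0.6, 0.2, 0.0]
opening: 0.001
```

```bash
python3 -m handwheel '[{"hand":-1,"dx":0.1,"dy":0.1,"dz":-0.3,"wx":0,"wy":0,"wz":0},{"hand":-1,"dx":0,"dy":0,"dz":-0.15,"wx":0,"wy":0,"wz":0},{"hand":-1,"dx":0,"dy":0,"dz":0,"wx":0,"wy":0,"wz":0}]'
python3 -m handwheel '[{"hand":-1,"dx":0,"dy":0,"dz":-0.1,"wx":0,"wy":0,"wz":0},{"hand":-1,"dx":0,"dy":0,"dz":0,"wx":0,"wy":0,"wz":0}]'
python3 -m handwheel '[{"hand":-1,"dx":0,"dy":0,"dz":-0.05,"wx":0,"wy":0,"wz":0},{"hand":-1,"dx":0,"dy":0,"dz":0,"wx":0,"wy":0,"wz":0}]'
```

```text
time_s: 4.7
position: [0.5538, 0.0449, 0.0551]
tcp_rot: [[-0.906, 0.424, 0.001], [0.404, 0.865, -0.295], [-0.126, -0.267, -0.955]]
force: [0.2, -0.3, 0.1]
opening: 0.006
time_s: 4.9
position: [0.5539, 0.0446, 0.0538]
tcp_rot: [[-0.906, 0.424, 0.0], [0.405, 0.865, -0.296], [-0.126, -0.268, -0.955]]
force: [-0.7, -0.2, 0.4]
opening: 0.006
time_s: 5.1
position: [0.554, 0.0445, 0.0532]
tcp_rot: [[-0.906, 0.424, 0.0], [0.405, 0.865, -0.296], [-0.125, -0.268, -0.955]]
force: [-0.9, 0.5, 1.3]
opening: 0.009
```

```bash
python3 -m handwheel '[{"hand":-1,"dx":0,"dy":0,"dz":-0.05,"wx":0,"wy":0,"wz":0},{"hand":-1,"dx":0,"dy":0,"dz":0,"wx":0,"wy":0,"wz":0}]'
python3 -m handwheel '[{"hand":-1,"dx":0,"dy":0,"dz":-0.05,"wx":0,"wy":0,"wz":0},{"hand":-1,"dx":0,"dy":0,"dz":0,"wx":0,"wy":0,"wz":0}]'
python3 - <<'E'
from h import *
for n in('top','side'):
    for b in(1,):tilt(n,n+'p2',b)
print(bot.read_state()['force'],bot.read_state()['position'])
E
```

```text
time_s: 5.3
position: [0.554, 0.0446, 0.053]
tcp_rot: [[-0.906, 0.424, 0.0], [0.405, 0.865, -0.296], [-0.126, -0.268, -0.955]]
force: [-0.3, 1.5, 4.7]
opening: 0.005
time_s: 5.5
position: [0.554, 0.0446, 0.0528]
tcp_rot: [[-0.906, 0.424, 0.0], [0.405, 0.865, -0.296], [-0.126, -0.268, -0.955]]
force: [-0.9, 0.9, 6.4]
opening: 0.008
top 1 npx 457 dz/dx -0.001 dz/dy -0.007 z0 0.0504
side 1 npx 943 dz/dx 0.000 dz/dy 0.002 z0 0.0482
[-2.59569274  1.21293686  6.8725739 ] [0.55407879 0.04453705 0.0528083 ]
```

```bash
python3 -m handwheel '[{"hand":-1,"dx":0,"dy":0,"dz":2,"wx":0,"wy":0,"wz":0},{"hand":-1,"dx":0,"dy":-2,"dz":3,"wx":0,"wy":0,"wz":0},{"hand":-1,"dx":-0.1,"dy":-4.7,"dz":0,"wx":0,"wy":0,"wz":0},{"hand":-1,"dx":-0.1,"dy":-4.7,"dz":0,"wx":0,"wy":0,"wz":0},{"hand":-1,"dx":-0.1,"dy":-4.3,"dz":-2,"wx":0,"wy":0,"wz":0},{"hand":-1,"dx":0,"dy":0,"dz":-2.3,"wx":0,"wy":0,"wz":0},{"hand":-1,"dx":0,"dy":0,"dz":-0.3,"wx":0,"wy":0,"wz":0},{"hand":-1,"dx":0,"dy":0,"dz":0,"wx":0,"wy":0,"wz":0}]'
```

```text
time_s: 6.4
position: [0.5501, -0.1121, 0.0552]
tcp_rot: [[-0.906, 0.423, -0.002], [0.405, 0.865, -0.295], [-0.123, -0.268, -0.956]]
force: [-0.0, 0.4, 0.3]
opening: 0.008
```

```bash
python3 -m handwheel '[{"hand":-1,"dx":0,"dy":0,"dz":-0.1,"wx":0,"wy":0,"wz":0},{"hand":-1,"dx":0,"dy":0,"dz":0,"wx":0,"wy":0,"wz":0}]'
python3 -m handwheel '[{"hand":-1,"dx":0,"dy":0,"dz":-0.1,"wx":0,"wy":0,"wz":0},{"hand":-1,"dx":0,"dy":0,"dz":0,"wx":0,"wy":0,"wz":0}]'
python3 -m handwheel '[{"hand":-1,"dx":0,"dy":0,"dz":-0.05,"wx":0,"wy":0,"wz":0},{"hand":-1,"dx":0,"dy":0,"dz":0,"wx":0,"wy":0,"wz":0}]'
```

```text
time_s: 6.6
position: [0.5516, -0.1116, 0.0558]
tcp_rot: [[-0.906, 0.423, 0.002], [0.403, 0.866, -0.296], [-0.127, -0.267, -0.955]]
force: [0.5, 0.1, 0.3]
opening: 0.006
time_s: 6.8
position: [0.5513, -0.1119, 0.0546]
tcp_rot: [[-0.906, 0.423, 0.001], [0.404, 0.866, -0.296], [-0.126, -0.267, -0.955]]
force: [0.1, 1.0, -0.4]
opening: 0.006
time_s: 7.0
position: [0.551, -0.1123, 0.0537]
tcp_rot: [[-0.906, 0.424, 0.0], [0.405, 0.865, -0.296], [-0.125, -0.268, -0.955]]
force: [0.1, -0.3, 0.5]
opening: 0.003
```

```bash
python3 -m handwheel '[{"hand":-1,"dx":0,"dy":0,"dz":-0.05,"wx":0,"wy":0,"wz":0},{"hand":-1,"dx":0,"dy":0,"dz":0,"wx":0,"wy":0,"wz":0}]'
python3 -m handwheel '[{"hand":-1,"dx":0,"dy":0,"dz":-0.05,"wx":0,"wy":0,"wz":0},{"hand":-1,"dx":0,"dy":0,"dz":0,"wx":0,"wy":0,"wz":0}]'
python3 -m handwheel '[{"hand":-1,"dx":0,"dy":0,"dz":-0.05,"wx":0,"wy":0,"wz":0},{"hand":-1,"dx":0,"dy":0,"dz":0,"wx":0,"wy":0,"wz":0}]'
```

```text
time_s: 7.2
position: [0.551, -0.1124, 0.0532]
tcp_rot: [[-0.906, 0.424, 0.0], [0.405, 0.865, -0.296], [-0.126, -0.268, -0.955]]
force: [0.2, 0.2, 2.0]
opening: 0.009
time_s: 7.4
position: [0.5511, -0.1125, 0.053]
tcp_rot: [[-0.906, 0.424, 0.0], [0.405, 0.865, -0.296], [-0.126, -0.268, -0.955]]
force: [-1.2, 1.2, 5.0]
opening: 0.002
time_s: 7.6
position: [0.5511, -0.1125, 0.0528]
tcp_rot: [[-0.906, 0.424, 0.001], [0.405, 0.865, -0.296], [-0.126, -0.268, -0.955]]
force: [-1.4, 1.0, 7.3]
opening: 0.01
```

```bash
python3 - <<'E'
from h import *
for n in('top','side'):
    for b in(2,):tilt(n,n+'p3',b)
E
python3 -m handwheel '[{"hand":-1,"dx":0,"dy":0,"dz":2,"wx":0,"wy":0,"wz":0},{"hand":-1,"dx":0,"dy":0,"dz":4,"wx":0,"wy":0,"wz":0},{"hand":-1,"dx":-3.3,"dy":2.85,"dz":0,"wx":0,"wy":0,"wz":0},{"hand":-1,"dx":-3.3,"dy":2.85,"dz":0,"wx":0,"wy":0,"wz":0},{"hand":-1,"dx":-0.7,"dy":0.55,"dz":-3,"wx":0,"wy":0,"wz":0},{"hand":-1,"dx":0,"dy":0,"dz":-2.4,"wx":0,"wy":0,"wz":0},{"hand":-1,"dx":0,"dy":0,"dz":-0.2,"wx":0,"wy":0,"wz":0},{"hand":-1,"dx":0,"dy":0,"dz":0,"wx":0,"wy":0,"wz":0},{"hand":-1,"dx":0,"dy":0,"dz":0,"wx":0,"wy":0,"wz":0}]'
```

```text
top 2 npx 0 dz/dx 0.000 dz/dy 0.000 z0 0.0000
side 2 npx 1029 dz/dx -0.001 dz/dy -0.000 z0 0.0482
time_s: 8.6
position: [0.4788, -0.0503, 0.0566]
tcp_rot: [[-0.905, 0.425, 0.001], [0.405, 0.865, -0.296], [-0.127, -0.267, -0.955]]
force: [-0.4, -0.8, 0.6]
opening: 0.005
  return _methods._mean(a, axis=axis, dtype=dtype,
  ret = ret.dtype.type(ret / rcount)
```

```bash
python3 -m handwheel '[{"hand":-1,"dx":0,"dy":0,"dz":-0.15,"wx":0,"wy":0,"wz":0},{"hand":-1,"dx":0,"dy":0,"dz":-0.1,"wx":0,"wy":0,"wz":0},{"hand":-1,"dx":0,"dy":0,"dz":0,"wx":0,"wy":0,"wz":0}]'
python3 -m handwheel '[{"hand":-1,"dx":0,"dy":0,"dz":-0.05,"wx":0,"wy":0,"wz":0},{"hand":-1,"dx":0,"dy":0,"dz":0,"wx":0,"wy":0,"wz":0}]'
python3 -m handwheel '[{"hand":-1,"dx":0,"dy":0,"dz":-0.05,"wx":0,"wy":0,"wz":0},{"hand":-1,"dx":0,"dy":0,"dz":0,"wx":0,"wy":0,"wz":0}]'
```

```text
time_s: 8.9
position: [0.4782, -0.0501, 0.0539]
tcp_rot: [[-0.905, 0.424, 0.001], [0.405, 0.865, -0.296], [-0.126, -0.267, -0.955]]
force: [0.1, -0.5, 0.8]
opening: 0.002
time_s: 9.1
position: [0.478, -0.05, 0.0532]
tcp_rot: [[-0.906, 0.424, 0.0], [0.405, 0.865, -0.296], [-0.125, -0.268, -0.955]]
force: [-0.0, -0.8, 0.7]
opening: 0.002
time_s: 9.3
position: [0.4778, -0.05, 0.0525]
tcp_rot: [[-0.906, 0.424, -0.0], [0.405, 0.865, -0.296], [-0.125, -0.268, -0.955]]
force: [0.0, -0.1, 0.9]
opening: 0.003
```

Already lower than the rigid ends at low force, so it may be giving. I'll continue gently.

```bash
python3 -m handwheel '[{"hand":-1,"dx":0,"dy":0,"dz":-0.05,"wx":0,"wy":0,"wz":0},{"hand":-1,"dx":0,"dy":0,"dz":0,"wx":0,"wy":0,"wz":0}]'
python3 -m handwheel '[{"hand":-1,"dx":0,"dy":0,"dz":-0.05,"wx":0,"wy":0,"wz":0},{"hand":-1,"dx":0,"dy":0,"dz":0,"wx":0,"wy":0,"wz":0}]'
python3 - <<'E'
from h import *
for n in('top','side'):
    for b in(2,):tilt(n,n+'p4',b)
E
```

```text
time_s: 9.5
position: [0.4776, -0.05, 0.052]
tcp_rot: [[-0.906, 0.424, -0.001], [0.405, 0.865, -0.296], [-0.125, -0.268, -0.955]]
force: [-1.0, -0.7, -0.4]
opening: 0.004
time_s: 9.7
position: [0.4775, -0.05, 0.0515]
tcp_rot: [[-0.906, 0.424, -0.001], [0.405, 0.865, -0.296], [-0.125, -0.268, -0.955]]
force: [-2.0, -0.9, 2.0]
opening: 0.008
top 2 npx 804 dz/dx -0.030 dz/dy -0.066 z0 0.0504
side 2 npx 1237 dz/dx -0.033 dz/dy -0.062 z0 0.0483
```

Board 2 (the middle one) tips at its (0.473,-0.038) end. I'll press it fully down.

```bash
python3 -m handwheel '[{"hand":-1,"dx":0,"dy":0,"dz":-0.05,"wx":0,"wy":0,"wz":0},{"hand":-1,"dx":0,"dy":0,"dz":0,"wx":0,"wy":0,"wz":0}]'
python3 -m handwheel '[{"hand":-1,"dx":0,"dy":0,"dz":-0.05,"wx":0,"wy":0,"wz":0},{"hand":-1,"dx":0,"dy":0,"dz":0,"wx":0,"wy":0,"wz":0}]'
python3 -m handwheel '[{"hand":-1,"dx":0,"dy":0,"dz":-0.05,"wx":0,"wy":0,"wz":0},{"hand":-1,"dx":0,"dy":0,"dz":0,"wx":0,"wy":0,"wz":0}]'
python3 - <<'E'
from h import *
for n in('top','side'):
    for b in(2,):tilt(n,n+'p5',b)
E
```

```text
time_s: 10.0
position: [0.4773, -0.0501, 0.0511]
tcp_rot: [[-0.906, 0.424, -0.001], [0.405, 0.865, -0.296], [-0.124, -0.269, -0.955]]
force: [-2.5, -1.5, 3.0]
opening: 0.004
time_s: 10.2
position: [0.4772, -0.0502, 0.0508]
tcp_rot: [[-0.906, 0.424, -0.002], [0.405, 0.865, -0.296], [-0.124, -0.269, -0.955]]
force: [-2.9, -1.4, 5.4]
opening: 0.006
time_s: 10.4
position: [0.4772, -0.0503, 0.0507]
tcp_rot: [[-0.906, 0.424, -0.001], [0.405, 0.865, -0.297], [-0.125, -0.269, -0.955]]
force: [-3.2, -0.5, 8.8]
opening: 0.005
top 2 npx 819 dz/dx -0.049 dz/dy -0.086 z0 0.0502
side 2 npx 1231 dz/dx -0.044 dz/dy -0.085 z0 0.0484
```

```bash
python3 -m handwheel '[{"hand":-1,"dx":0,"dy":0,"dz":1,"wx":0,"wy":0,"wz":0},{"hand":-1,"dx":0,"dy":0,"dz":4,"wx":0,"wy":0,"wz":0},{"hand":-1,"dx":0,"dy":0,"dz":4,"wx":0.1,"wy":0,"wz":0},{"hand":0.5,"dx":0.5,"dy":4.4,"dz":0,"wx":0.1,"wy":0,"wz":0},{"hand":0.5,"dx":0.5,"dy":4.4,"dz":0,"wx":0.1,"wy":0,"wz":0},{"hand":0.5,"dx":0.5,"dy":4.4,"dz":0,"wx":0,"wy":0,"wz":-0.1},{"hand":0.5,"dx":0.5,"dy":4.4,"dz":0,"wx":0,"wy":0,"wz":-0.1},{"hand":0.5,"dx":0.5,"dy":4.4,"dz":0,"wx":0,"wy":0,"wz":-0.08},{"hand":0.5,"dx":0.5,"dy":4.4,"dz":0,"wx":0,"wy":0,"wz":0}]'
python3 - <<'E'
from h import *
tilt('top','top6',2); tilt('side','side6',2)
for n in('top6','side6'):
    z=np.load(f'/tmp/{n}.npz'); W=world(z,z['d'])
    for b,x0,x1,y0,y1,z0,z1 in[('b2',.42,.6,-.137,-.003,.044,.056),('w',.48,.56,.27,.35,.05,.07),('wbody',.48,.56,.27,.35,.006,.07)]:
        m=(W[...,0]>x0)&(W[...,0]<x1)&(W[...,1]>y0)&(W[...,1]<y1)&(W[...,2]>z0)&(W[...,2]<z1)
        P=W[m]; 
        if len(P)>5: r=cv2.minAreaRect((P[:,:2]*1000).astype(np.float32)); print(n,b,len(P),np.round(r[0],1),np.round(r[1],1),round(r[2],1))
print(bot.read_state()['position'])
E
```

```text
time_s: 11.4
position: [0.5089, 0.216, 0.137]
tcp_rot: [[-0.752, 0.659, -0.001], [0.659, 0.752, -0.008], [-0.004, -0.006, -1.0]]
force: [1.1, -0.4, 0.3]
opening: 0.459
top 2 npx 1564 dz/dx 0.000 dz/dy -0.003 z0 0.0501
side 2 npx 1400 dz/dx 0.000 dz/dy -0.003 z0 0.0482
top6 b2 2603 [508.9 -67.9] [ 64.2 120.3] 48.9
side6 b2 2489 [508.4 -70.7] [ 66.3 120.6] 48.8
side6 w 63 [513.1 302. ] [13.8 23.9] 53.6
side6 wbody 388 [516.1 303.9] [29.6 31.1] 79.2
[0.5095145  0.21919888 0.1372226 ]
```

```bash
python3 -m handwheel '[{"hand":0.5,"dx":0.35,"dy":4.5,"dz":0,"wx":0,"wy":0,"wz":0},{"hand":0.5,"dx":0.35,"dy":4.5,"dz":0,"wx":0,"wy":0,"wz":0},{"hand":0.5,"dx":0,"dy":0,"dz":-3,"wx":0,"wy":0,"wz":0},{"hand":0.5,"dx":0,"dy":0,"dz":0,"wx":0,"wy":0,"wz":0},{"hand":0.5,"dx":0,"dy":0,"dz":0,"wx":0,"wy":0,"wz":0}]'
python3 - <<'E'
from h import *
s=bot.read_state(); p=np.array(s['position']); print(p,s['opening'])
p_,d,c=cap('wrist','wrist7'); W=world(c,d)
m=(W[...,0]>.48)&(W[...,0]<.56)&(W[...,1]>.27)&(W[...,1]<.35)&(W[...,2]>.01)&(W[...,2]<.075)
R=np.array(s['tcp_rot']); T=(W-p)@R*1000
P=W[m]; print(len(P))
for a in range(10,75,8):
    q=P[(P[:,2]*1000>=a)&(P[:,2]*1000<a+8)]
    if len(q)>9: print(a,len(q),np.percentile(q[:,:2]*1000,[2,98],axis=0).round(1).tolist())
E
```

```text
time_s: 12.0
position: [0.5142, 0.3029, 0.1061]
tcp_rot: [[-0.753, 0.659, -0.006], [0.659, 0.752, -0.01], [-0.002, -0.011, -1.0]]
force: [1.2, -0.5, -0.9]
opening: 0.749
[0.51421724 0.30287454 0.10609592] 0.7492754676316091
2781
10 99 [[500.2, 304.9], [518.1, 325.9]]
18 113 [[500.3, 304.4], [518.5, 325.9]]
26 126 [[500.2, 303.6], [518.4, 325.9]]
34 133 [[500.3, 304.4], [518.6, 326.0]]
42 838 [[500.9, 296.6], [527.8, 325.4]]
58 1463 [[504.8, 299.9], [526.4, 321.5]]
```

View pics/wrist7.png

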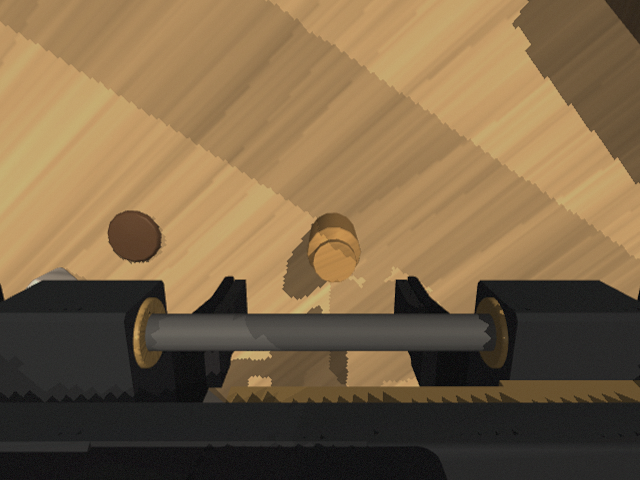

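```bash
python3 -m handwheel '[{"hand":0.5,"dx":0.2,"dy":0.7,"dz":-2,"wx":0,"wy":0,"wz":0},{"hand":0.5,"dx":0,"dy":0,"dz":-3,"wx":0,"wy":0,"wz":0},{"hand":0.5,"dx":0,"dy":0,"dz":-3,"wx":0,"wy":0,"wz":0},{"hand":0.5,"dx":0,"dy":0,"dz":-1.4,"wx":0,"wy":0,"wz":0},{"hand":0.5,"dx":0,"dy":0,"dz":0,"wx":0,"wy":0,"wz":0},{"hand":0.5,"dx":0,"dy":0,"dz":0,"wx":0,"wy":0,"wz":0}]'
```

```text
time_s: 12.65
position: [0.5178, 0.3105, 0.0135]
tcp_rot: [[-0.752, 0.659, -0.003], [0.659, 0.752, -0.009], [-0.004, -0.008, -1.0]]
force: [-0.3, -0.1, -0.7]
opening: 0.749
```

```bash
python3 -m handwheel '[{"hand":0.5,"dx":0,"dy":0,"dz":-0.2,"wx":0,"wy":0,"wz":0},{"hand":-0.1,"dx":0,"dy":0,"dz":0,"wx":0,"wy":0,"wz":0},{"hand":-0.1,"dx":0,"dy":0,"dz":0,"wx":0,"wy":0,"wz":0},{"hand":-1,"dx":0,"dy":0,"dz":0,"wx":0,"wy":0,"wz":0},{"hand":-1,"dx":0,"dy":0,"dz":0,"wx":0,"wy":0,"wz":0},{"hand":-1,"dx":0,"dy":0,"dz":0,"wx":0,"wy":0,"wz":0},{"hand":-1,"dx":0,"dy":0,"dz":0,"wx":0,"wy":0,"wz":0}]'
python3 -m handwheel '[{"hand":-1,"dx":0,"dy":0,"dz":0.5,"wx":0,"wy":0,"wz":0},{"hand":-1,"dx":0,"dy":0,"dz":1.5,"wx":0,"wy":0,"wz":0},{"hand":-1,"dx":0,"dy":0,"dz":3,"wx":0,"wy":0,"wz":0},{"hand":-1,"dx":0,"dy":0,"dz":4,"wx":0,"wy":0,"wz":0},{"hand":-1,"dx":0,"dy":0,"dz":4,"wx":0,"wy":0,"wz":0},{"hand":-1,"dx":0,"dy":0,"dz":0,"wx":0,"wy":0,"wz":0}]'
```

```text
time_s: 13.35
position: [0.5165, 0.3105, 0.0105]
tcp_rot: [[-0.753, 0.658, -0.005], [0.658, 0.753, -0.009], [-0.003, -0.01, -1.0]]
force: [0.1, -1.0, 1.7]
opening: 0.358
time_s: 13.95
position: [0.5208, 0.3124, 0.1472]
tcp_rot: [[-0.753, 0.658, 0.008], [0.658, 0.753, -0.004], [-0.009, 0.002, -1.0]]
force: [0.6, 1.0, -2.7]
opening: 0.362
```

```bash
python3 -m handwheel '[{"hand":-1,"dx":-0.4,"dy":-3.5,"dz":0,"wx":0,"wy":0,"wz":0},{"hand":-1,"dx":-0.4,"dy":-3.6,"dz":0,"wx":0,"wy":0,"wz":0},{"hand":-1,"dx":-0.4,"dy":-3.6,"dz":0,"wx":0,"wy":0,"wz":0},{"hand":-1,"dx":-0.4,"dy":-3.6,"dz":0,"wx":0,"wy":0,"wz":0},{"hand":-1,"dx":-0.4,"dy":-3.6,"dz":0,"wx":0,"wy":0,"wz":0},{"hand":-1,"dx":-0.4,"dy":-3.6,"dz":0,"wx":0,"wy":0,"wz":0},{"hand":-1,"dx":-0.4,"dy":-3.6,"dz":0,"wx":0,"wy":0,"wz":0},{"hand":-1,"dx":-0.4,"dy":-3.6,"dz":0,"wx":0,"wy":0,"wz":0},{"hand":-1,"dx":-0.4,"dy":-3.6,"dz":-1,"wx":0.035,"wy":-0.091,"wz":0},{"hand":-1,"dx":-0.4,"dy":-3,"dz":-1,"wx":0,"wy":0,"wz":0}]'
python3 -m handwheel '[{"hand":-1,"dx":0,"dy":0,"dz":-1,"wx":0,"wy":0,"wz":0},{"hand":-1,"dx":0,"dy":0,"dz":-1,"wx":0,"wy":0,"wz":0},{"hand":-1,"dx":0,"dy":0,"dz":0,"wx":0,"wy":0,"wz":0},{"hand":-1,"dx":0,"dy":0,"dz":0,"wx":0,"wy":0,"wz":0}]'
python3 - <<'E'
from h import *
s=bot.read_state();print(s['time_s'],s['position'],s['tcp_rot'],s['force']); cap('side','side8');cap('top','top8')
E
```

```text
time_s: 14.95
position: [0.4736, -0.0435, 0.1199]
tcp_rot: [[-0.75, 0.657, 0.085], [0.66, 0.75, 0.027], [-0.046, 0.076, -0.996]]
force: [-1.0, 0.4, -3.6]
opening: 0.359
time_s: 15.35
position: [0.4765, -0.0411, 0.1001]
tcp_rot: [[-0.752, 0.654, 0.085], [0.658, 0.753, 0.027], [-0.047, 0.076, -0.996]]
force: [-0.2, 0.4, -4.6]
opening: 0.358
15.35 [ 0.47653814 -0.04114267  0.10007057] [[-0.75158293  0.65407605  0.08548468]
 [ 0.65796357  0.75258215  0.02653375]
 [-0.04697916  0.07618812 -0.99598611]] [-0.22901999  0.39219045 -4.60328305]
```

View pics/side8.png

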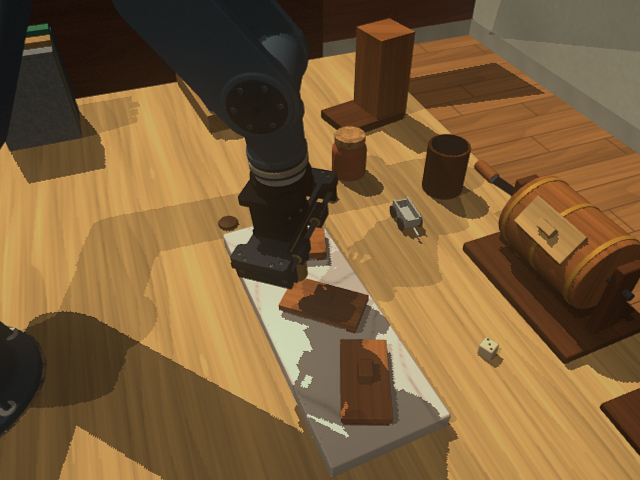

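```bash
python3 -m handwheel '[{"hand":-1,"dx":0.1,"dy":-0.2,"dz":-1,"wx":0,"wy":0,"wz":0},{"hand":-1,"dx":0,"dy":0,"dz":-1,"wx":0,"wy":0,"wz":0},{"hand":-1,"dx":0,"dy":0,"dz":-1,"wx":0,"wy":0,"wz":0},{"hand":-1,"dx":0,"dy":0,"dz":-0.3,"wx":0,"wy":0,"wz":0},{"hand":-1,"dx":0,"dy":0,"dz":0,"wx":0,"wy":0,"wz":0},{"hand":-1,"dx":0,"dy":0,"dz":0,"wx":0,"wy":0,"wz":0}]'
python3 -m handwheel '[{"hand":-1,"dx":0,"dy":0,"dz":-0.2,"wx":0,"wy":0,"wz":0},{"hand":-1,"dx":0,"dy":0,"dz":0,"wx":0,"wy":0,"wz":0},{"hand":-1,"dx":0,"dy":0,"dz":0,"wx":0,"wy":0,"wz":0}]'
```

```text
time_s: 16.05
position: [0.4777, -0.0444, 0.0672]
tcp_rot: [[-0.75, 0.655, 0.086], [0.659, 0.751, 0.026], [-0.048, 0.076, -0.996]]
force: [1.0, 0.3, -3.8]
opening: 0.355
time_s: 16.35
position: [0.4779, -0.0444, 0.0656]
tcp_rot: [[-0.75, 0.655, 0.087], [0.659, 0.751, 0.026], [-0.049, 0.077, -0.996]]
force: [0.1, 0.4, -3.2]
opening: 0.359
```

```bash
python3 -m handwheel '[{"hand":-1,"dx":0,"dy":0.05,"dz":-0.2,"wx":0,"wy":0,"wz":0},{"hand":-1,"dx":0,"dy":0,"dz":0,"wx":0,"wy":0,"wz":0}]'
python3 -m handwheel '[{"hand":-1,"dx":0,"dy":0,"dz":-0.1,"wx":0,"wy":0,"wz":0},{"hand":-1,"dx":0,"dy":0,"dz":0,"wx":0,"wy":0,"wz":0}]'
python3 -m handwheel '[{"hand":-1,"dx":0,"dy":0,"dz":-0.1,"wx":0,"wy":0,"wz":0},{"hand":-1,"dx":0,"dy":0,"dz":0,"wx":0,"wy":0,"wz":0}]'
python3 -m handwheel '[{"hand":-1,"dx":0,"dy":0,"dz":-0.1,"wx":0,"wy":0,"wz":0},{"hand":-1,"dx":0,"dy":0,"dz":0,"wx":0,"wy":0,"wz":0}]'
```

```text
time_s: 16.55
position: [0.4777, -0.0438, 0.0633]
tcp_rot: [[-0.75, 0.655, 0.087], [0.659, 0.751, 0.026], [-0.048, 0.076, -0.996]]
force: [0.3, -0.3, -3.8]
opening: 0.358
time_s: 16.75
position: [0.4777, -0.0438, 0.0623]
tcp_rot: [[-0.75, 0.655, 0.087], [0.659, 0.751, 0.026], [-0.048, 0.076, -0.996]]
force: [-0.3, 0.9, -3.8]
opening: 0.36
time_s: 16.95
position: [0.4777, -0.0439, 0.0613]
tcp_rot: [[-0.75, 0.655, 0.087], [0.659, 0.751, 0.026], [-0.048, 0.076, -0.996]]
force: [-0.3, 0.0, -3.8]
opening: 0.353
time_s: 17.15
position: [0.4777, -0.0439, 0.0604]
tcp_rot: [[-0.75, 0.655, 0.087], [0.659, 0.751, 0.026], [-0.048, 0.076, -0.996]]
force: [0.7, -0.7, -3.4]
opening: 0.361
```

```bash
python3 -m handwheel '[{"hand":-1,"dx":0,"dy":0,"dz":-0.1,"wx":0,"wy":0,"wz":0},{"hand":-1,"dx":0,"dy":0,"dz":0,"wx":0,"wy":0,"wz":0}]'
python3 -m handwheel '[{"hand":-1,"dx":0,"dy":0,"dz":-0.1,"wx":0,"wy":0,"wz":0},{"hand":-1,"dx":0,"dy":0,"dz":0,"wx":0,"wy":0,"wz":0}]'
python3 - <<'E'
from h import *
for n in('top','side'):
    for b in(2,):tilt(n,n+'p9',b)
E
```

```text
time_s: 17.35
position: [0.4777, -0.0439, 0.0593]
tcp_rot: [[-0.75, 0.655, 0.087], [0.659, 0.751, 0.026], [-0.048, 0.076, -0.996]]
force: [0.1, -0.4, -3.2]
opening: 0.358
time_s: 17.55
position: [0.4777, -0.0439, 0.0587]
tcp_rot: [[-0.75, 0.655, 0.087], [0.659, 0.752, 0.026], [-0.048, 0.077, -0.996]]
force: [-1.6, 0.1, 1.6]
opening: 0.359
top 2 npx 678 dz/dx -0.044 dz/dy -0.076 z0 0.0502
side 2 npx 1109 dz/dx -0.042 dz/dy -0.082 z0 0.0484
```

```bash
python3 -m handwheel '[{"hand":-1,"dx":0,"dy":0,"dz":-0.05,"wx":0,"wy":0,"wz":0},{"hand":-1,"dx":0,"dy":0,"dz":0,"wx":0,"wy":0,"wz":0},{"hand":-1,"dx":0,"dy":0,"dz":0,"wx":0,"wy":0,"wz":0}]'
python3 - <<'E'
from h import *
for n in('side',):
    for b in(2,):tilt(n,n+'p10',b)
E
```

```text
time_s: 17.95
position: [0.4777, -0.0439, 0.0586]
tcp_rot: [[-0.75, 0.655, 0.087], [0.659, 0.752, 0.026], [-0.049, 0.077, -0.996]]
force: [-3.1, -0.0, 7.6]
opening: 0.359
side 2 npx 1093 dz/dx -0.042 dz/dy -0.083 z0 0.0483
```

```bash
python3 -m handwheel '[{"hand":-1,"dx":0,"dy":0,"dz":0.05,"wx":0,"wy":0,"wz":0},{"hand":-1,"dx":0,"dy":0,"dz":0,"wx":0,"wy":0,"wz":0},{"hand":-0.24,"dx":0,"dy":0,"dz":0,"wx":0,"wy":0,"wz":0},{"hand":-0.2,"dx":0,"dy":0,"dz":0,"wx":0,"wy":0,"wz":0},{"hand":-0.15,"dx":0,"dy":0,"dz":0,"wx":0,"wy":0,"wz":0},{"hand":-0.05,"dx":0,"dy":0,"dz":0,"wx":0,"wy":0,"wz":0},{"hand":0.05,"dx":0,"dy":0,"dz":0,"wx":0,"wy":0,"wz":0},{"hand":0.1,"dx":0,"dy":0,"dz":0,"wx":0,"wy":0,"wz":0},{"hand":0.1,"dx":0,"dy":0,"dz":0,"wx":0,"wy":0,"wz":0}]'
python3 - <<'E'
from h import *
for n in('side','top'):
    for b in(2,):tilt(n,n+'p11',b)
E
```

```text
time_s: 18.9
position: [0.4778, -0.0439, 0.0584]
tcp_rot: [[-0.75, 0.655, 0.087], [0.659, 0.751, 0.026], [-0.048, 0.077, -0.996]]
force: [-0.4, -0.2, 0.6]
opening: 0.543
side 2 npx 1118 dz/dx -0.043 dz/dy -0.085 z0 0.0485
top 2 npx 641 dz/dx -0.055 dz/dy -0.085 z0 0.0500
```

View pics/sidep11.png

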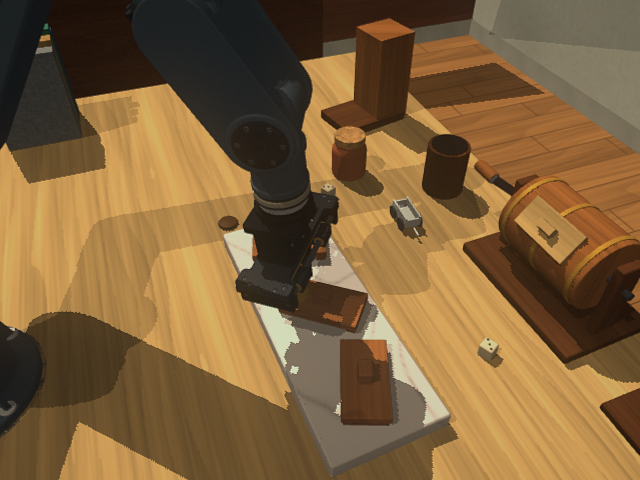

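```bash
python3 -m handwheel '[{"hand":0.1,"dx":-0.09,"dy":-0.03,"dz":1,"wx":0,"wy":0,"wz":0},{"hand":0.1,"dx":-0.17,"dy":-0.05,"dz":2,"wx":0,"wy":0,"wz":0},{"hand":0.1,"dx":-0.17,"dy":-0.05,"dz":2,"wx":0,"wy":0,"wz":0},{"hand":0.1,"dx":-0.26,"dy":-0.08,"dz":3,"wx":0,"wy":0,"wz":0},{"hand":0.1,"dx":-0.26,"dy":-0.08,"dz":3,"wx":0,"wy":0,"wz":0},{"hand":0.1,"dx":0,"dy":0,"dz":4,"wx":0,"wy":0,"wz":0},{"hand":0.1,"dx":0,"dy":4,"dz":2,"wx":0,"wy":0,"wz":0},{"hand":0.1,"dx":0,"dy":4.5,"dz":0,"wx":0,"wy":0,"wz":0},{"hand":0.1,"dx":0,"dy":4.5,"dz":0,"wx":0,"wy":0,"wz":0},{"hand":0.1,"dx":0,"dy":4.5,"dz":0,"wx":0,"wy":0,"wz":0}]'
python3 -m handwheel '[{"hand":0.1,"dx":0,"dy":4.5,"dz":0,"wx":0,"wy":0,"wz":0},{"hand":0.1,"dx":0,"dy":4.5,"dz":0,"wx":0,"wy":0,"wz":0},{"hand":0.1,"dx":0,"dy":4.5,"dz":0,"wx":0,"wy":0,"wz":0},{"hand":0.1,"dx":0,"dy":0,"dz":0,"wx":0,"wy":0,"wz":0},{"hand":0.1,"dx":0,"dy":0,"dz":0,"wx":0,"wy":0,"wz":0}]'
python3 - <<'E'
from h import *
for n in('side','top'):
    tilt(n,n+'p12',2)
    z=np.load(f'/tmp/{n}p12.npz'); W=world(z,z['d'])
    m=(W[...,0]>.44)&(W[...,0]<.515)&(W[...,1]>-.09)&(W[...,1]<0)&(W[...,2]>.085)&(W[...,2]<.12)
    P=W[m]; r=cv2.minAreaRect((P[:,:2]*1000).astype(np.float32)); print(n,len(P),r,P[:,2].max())
E
```

```text
time_s: 20.0
position: [0.4679, 0.1296, 0.2296]
tcp_rot: [[-0.75, 0.656, 0.088], [0.66, 0.751, 0.026], [-0.05, 0.078, -0.996]]
force: [0.8, 0.1, -0.5]
opening: 0.554
time_s: 20.5
position: [0.4674, 0.2638, 0.2287]
tcp_rot: [[-0.752, 0.653, 0.087], [0.657, 0.753, 0.025], [-0.049, 0.076, -0.996]]
force: [0.2, -0.5, 0.6]
opening: 0.551
side 2 npx 1242 dz/dx -0.047 dz/dy -0.082 z0 0.0484
side 417 ((474.8945007324219, -49.408145904541016), (28.242361068725586, 30.23284339904785), 70.53076171875) 0.1111097068990768
top 2 npx 1238 dz/dx -0.044 dz/dy -0.084 z0 0.0504
top 325 ((475.28680419921875, -44.00366973876953), (31.47130012512207, 30.633474349975586), 31.252233505249023) 0.11435535015293058
```

View pics/sidep12.png

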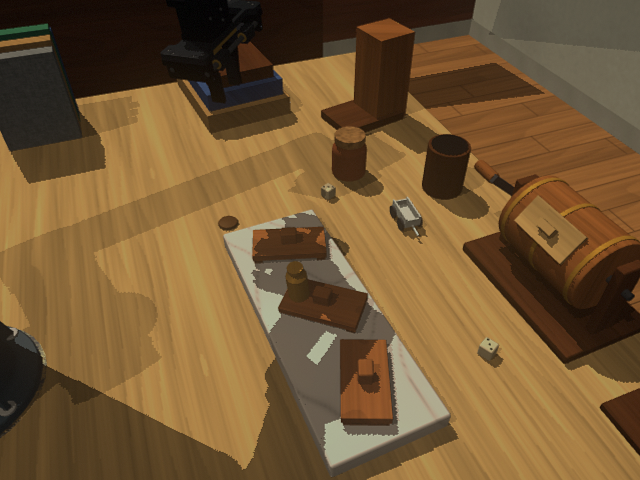

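View pics/topp12.png

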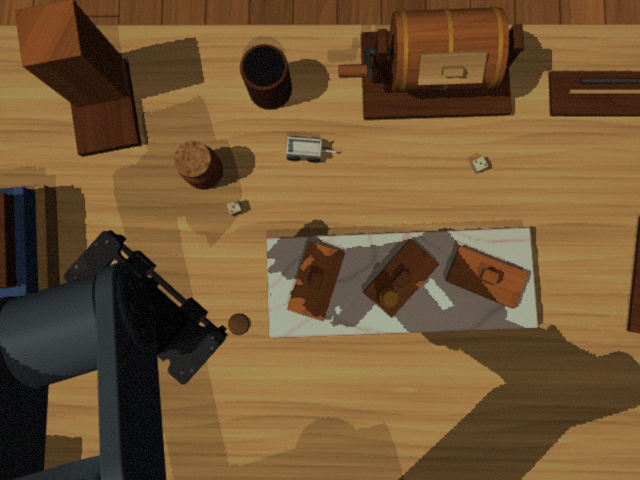

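The side view shows the weight upright on the middle board's near end at about (296,280). The top view shows it at (388,297), with the boards and everything else in place. The board is still tipped by about 0.095 rad with the arm clear.

```bash
python3 -c "
from rig import hand_in
print(hand_in())"
```

```text
the job is handed in; nothing more can be done
None
```

The warped board is the middle one of the three, and the brass weight now stands upright on the end that gave. I handed the job in at about 20.6 s of the 72 s.

- **Finding the board:** I pressed each end with about 6.5–9 N. Both ends of the board on the robot's left (+y) were rigid, and so was the far end of the middle board. The middle board's near end, at about (0.473, -0.038), gave way and tipped about 0.098 rad; it fell back level when I let go. I did not press the third board, because the warped one had already been found.
- **Placing the weight:** I gripped the weight by its body, tilted it to match the tipped board and lowered it until it was seated. I then released it and drew the gripper straight off along the weight's axis.
- **Last checks:** With the arm clear, both cameras still showed the board tipped by about 0.095 rad. The weight was upright about 40 mm from the board's centre. In the pictures the boards, dice, token, cart and jar look unmoved; I did not measure the bystanders again.
- **Disagreement:** The top and side cameras differ by about 3 mm in y and 2 mm in z throughout. I used their mean for the y positions. Contact heights agreed with the top camera.

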